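# Short the test box with its clip, then hold its sprung guard open at 60 degrees

### The job

Make the low test box safe for inspection: take the spring clip off its parking stand and clip it right down onto the middle of the upright discharge blade at the box's side, and let go of it. Only then raise the box's sprung guard by its bar handle and finish while holding it open at 60 degrees from closed - do not let go at the end, the guard would spring shut. Do not disturb the multimeter, screwdriver and tin lying around.

Things in the scene. Friction and masses are not known exactly. Their poses are not given: they have to be found in the camera images.
- test_box: fixed low grey box, 130 (x) x 150 (y) mm, walls 44 mm high, closed on top by a clear hinged guard in a metal frame (total 50 mm high); a circuit board inside. Origin on the bench under the box's centre; x from its front (handle side) to its back (hinge side), y to its left, where a terminal block 18 mm high with the discharge blade adjoins.
- blade (a point): centre of the discharge blade: an upright plate (copper faces, white core) 7 mm thick along the box's x, 34 mm wide along the box's y, standing 20 mm up from the flat top of the terminal block (this point is 10 mm above that top, 107 mm to the left of the box's centre). Axes as the box's.
- clip_grip (a point): middle of the clip's two handles, 62 mm above its foot (axes of its upright half): squeeze here from above, along x. At rest the handles splay to 38 mm over their tops; squeezed with 4 to 8 N they become parallel, 26 mm wide outside (hard stop), centred on this point, and the jaws below open. Hold and carry it with 20 to 40 N.
- clip_mouth (a point): point in the clip's mouth, 10 mm above its foot, 1.5 mm to -x and 52 mm below clip_grip. With the clip squeezed and its x along the box's x (either way round), lower until this meets blade; the foot then stands on the block. The open mouth is free 6 mm to -x and +x of it (11 mm to +x at the foot). Let go, it clamps with about 4 N, shifting 2 to 3 mm along x.
- shunt_clip: the steel spring clip, upright, 76 mm tall, 24 mm wide (its y), 60 g; origin at its foot, z up. The half at -x is a flat upright plate, the other a sprung lever pivoted 40 mm up. It starts clamped on the keeper plate of the parking stand.
- clip_stand: fixed parking stand, 80 x 70 mm, 18 mm high, with a keeper plate 4 mm thick and 20 mm high on which the clip sits; origin under its centre on the bench, axes parallel to the parked clip's.
- guard_handle (a point): middle of the guard's bar handle: a round dark bar of 10 mm diameter along the box's y, 86 mm free between its two side arms, in the plane of the guard 36 mm in front of its edge and 47 mm above the bench when closed. The guard (220 g) takes about 2 N upward here and falls shut when let go. The bar turns freely in a parallel grip of 20 to 30 N.
- guard_hinge (a point): middle of the guard's hinge line (along the box's y), at the top of the box's back wall; 166 mm from guard_handle; axes as the box's.
- guard (a joint): opening angle of the guard in rad: 0 closed, grows as the front is raised (to 1.75); 60 degrees is 1.047
- multimeter: loose bystander, 155 x 78 x 46 mm, on the bench; origin at its underside
- screwdriver: loose bystander, 130 mm long, 14 mm thick, lying on the bench; origin at its underside
- tin: loose bystander, round tin 51 mm across, 24 mm high; origin at its underside

How it is judged:
On the way:
1. the clip sits right down on the discharge blade, clamped and let go, with the guard still closed (x of clip_mouth in the frame of blade between -0.008 and 0.008 m and y of clip_mouth in the frame of blade between -0.014 and 0.014 m and z of clip_mouth in the frame of blade below 0.006 m and angle between shunt_clip's own z axis and vertical below 0.2 rad and contact force between shunt_clip and test_box above 1 N and contact force between shunt_clip and the arm below 0.1 N and contact force between shunt_clip and the fingers below 0.1 N and value of joint guard below 0.1 rad), for 0.3 s.
At the end, for the whole second after the job is handed in: The robot still holds the guard, at rest, 60 degrees open (within 6); the clip is upright and clamped on the blade, foot within 6 mm of the block, within 14 mm of the blade's middle along it, untouched; multimeter, screwdriver and tin within 30 mm of where they were (x of clip_mouth in the frame of blade between -0.008 and 0.008 m and y of clip_mouth in the frame of blade between -0.014 and 0.014 m and z of clip_mouth in the frame of blade below 0.006 m and angle between shunt_clip's own z axis and vertical below 0.2 rad and contact force between shunt_clip and test_box above 1 N and contact force between shunt_clip and the arm below 0.1 N and contact force between shunt_clip and the fingers below 0.1 N and value of joint guard between 0.942 and 1.152 rad and velocity of joint guard between -0.05 and 0.05 rad/s and contact force between any of the fingers, the arm and test_box above 0.5 N and distance of each of multimeter, screwdriver, tin from where it was at the start of the episode below 0.03 m); the arm keeps its last pose, push and grip.
It fails at once if the guard is raised while the clip is not on the blade (value of joint guard above 0.15 rad and distance between clip_mouth and blade above 0.025 m).
It fails at once if a bystander is pushed away or knocked over (distance of any of multimeter, screwdriver, tin from where it was at the start of the episode above 0.03 m).
It also fails if it takes over 54 s, if anything falls off the work surface, if the arm or the gripper's body presses on something with over 40 N, if the wrist force passes 120 N, or if a joint passes its speed limit or range.

### The arm

A 6-joint arm with a two-finger parallel gripper is mounted at the origin on a cart in front of the work surface, level with it; the furniture and walls round the work are solid. World frame = base frame: x ahead of the robot, y to its left, z up, the work surface at z = 0. Lengths are in m, angles in rad, forces in N, time in s.
With the tool pointing down it reaches from about 0.275 to 0.85 m from the base axis. Payload 5.2 kg.
Tool frame: the origin (TCP) lies on the centre line of the jaws, within the pads' length; the fingertips stand r.tcp_to_tips ahead of it and the grasp point (between the pads) lies 3 mm ahead of it (r.tcp_to_tips is the distance from the TCP to the fingertips, in m); x points along the fingers, z is the direction in which the jaws open and shut, and the axes are right-handed (so a half turn about x gives the same grasp; the last joint's range is limited). The gripper opens to 85 mm and grips with 20 to 120 N. Pads are 22 mm wide; open, the fingers measure 114 mm over their backs; the gripper's body (76 mm by 85 mm) begins 54 mm behind the grasp point. The pads swing forward as they close: fully open they stand 13 mm farther back than shut.
Start: joints at [1.072, 0.259, 1.535, -0, 1.348, -0.203], TCP at [0.16, 0.526, 0.253] pointing down, gripper open.
Joint ranges: [-3.14, 3.14], [-0.91, 2.08], [0.19, 2.58], [-1.22, 4.36], [0.22, 2.71], [-3.12, 3.12]. Speed limits (rad/s): [2.57, 2.57, 3.14, 3.14, 3.14, 3.14].

### API

Orientations are given as a 3x3 rotation matrix whose columns are the frame's x, y, z axes.
In Python, from station import r gives the robot as it stands. The module is installed in compiled form; this text tells all that it offers.
- The arm moves only by the shell command python3 -m creep 'ROWS' [FORCE]. ROWS is JSON, a list of rows, each an object with "rot": the turn, a rotation vector about the tool's x, y, z in degrees, a list of three; "delta_pos": the shift along the tool's x, y, z in mm, a list of three; "grip": the opening, from 0 (shut) to 1 (fully open). In form: [{"rot": [ax, ay, az], "delta_pos": [dx, dy, dz], "grip": grip}, ...]. A call has 1 to 8 rows; each row is the pose to reach, as a shift and turn from the pose measured when the call began, along the tool's axes at that moment; what a row does not reach only later rows make up. A row lasts 1/12 s, in which the tool goes at most 41.7 mm and 7.16 degrees, less where a joint would pass 70% of its speed; a pose out of reach is approached as far as the arm can. A call with a gripper value outside its range is refused whole. The fingers move at their own pace and stop on an object; FORCE is the grip in N (left out, the last holds). Time passes only in rows, so rows that repeat a pose let the fingers close. It gives the time, the measured TCP pose, the force and the opening at its end, in the units of the state.
- r.observe(): the state, without advancing time (a new reading comes with each control period).
- r.read_camera(name): name is "side" or "top"; returns (picture, depth): 420x560x3 uint8, red, green, blue; 420x560 float32, m along the optical axis (not along the pixel's ray), 0 where there is no reading.
- r.camera_params(name): a dict with "fovy" (degrees; the focal length in pixels is half the picture's height over the tangent of half this angle, whatever the lens; pixels are square), "cx", "cy" (the principal point, pixels), "position" and "attitude" of the camera in the world. Camera axes: x right, y down, z forward; pixel columns grow to the right and rows downward; lengths in m; the calibration is good to about 2 mm. A picture is of the moment at which its call begins. camera_params takes no time and is no camera call.
- r.job_done(): hands the job in, once; it reports no verdict.
The state is a dict: "clock": time; "joint_positions": joint angles; "dq": joint speeds; "effort": joint torques, N m; "eef_pos": TCP position; "eef_rot": TCP orientation; "force": force on the tool from outside, world axes, zero at the start; "moment": the same for the moment, N m; "finger_gap": finger opening in m.
Only numpy, scipy, OpenCV 4.12 (cv2) and the standard library are available. Lean on these libraries where they do the work, as an engineer would, in place of code of your own. Each camera call takes 0.05 s, during which the arm holds its last target. There are 200 camera calls.

## Working session

There is one attempt and no reset: what is moved stays moved. The work goes in short steps, Python scripts to look and compute and a shell command to move; the robot and the scene stay as the last step left them, time stands still between calls to the robot, and variables do not carry over. Pictures are saved under pics/ and viewed, about 8 in all and at most 12, crops included, and the job is handed in when it is done.

```bash
mkdir -p pics; cat > h.py <<'E'
import numpy as np, cv2
from station import r
def K(n):
    p=r.camera_params(n); f=210/np.tan(np.radians(p["fovy"])/2)
    return p,f
def world(n,u,v,d):
    p,f=K(n); c=np.stack([(u-p["cx"])/f*d,(v-p["cy"])/f*d,d*np.ones_like(u*1.0)],-1)
    return c@np.array(p["attitude"]).T+np.array(p["position"])
def cloud(n,d):
    v,u=np.mgrid[0:d.shape[0],0:d.shape[1]]
    return world(n,u,v,d)
def onplane(n,u,v,z):
    p,f=K(n); ray=np.array(p["attitude"])@np.array([(u-p["cx"])/f,(v-p["cy"])/f,1.]); o=np.array(p["position"])
    return o+ray*(z-o[2])/ray[2]
def snap(tag):
    for n in ("top","side"):
        im,d=r.read_camera(n); np.savez(f"{tag}_{n}.npz",im=im,d=d); cv2.imwrite(f"pics/{tag}_{n}.png",im[:,:,::-1])
E
python3 - <<'E'
from h import *
o=r.observe(); print(o, r.tcp_to_tips)
for n in("top","side"): print(n,r.camera_params(n))
snap("a")
E
```

```text
{'clock': 0.0, 'joint_positions': array([ 1.07221417e+00,  2.59353398e-01,  1.53610353e+00,  4.65595520e-06,
        1.34799914e+00, -2.02781520e-01]), 'dq': array([ 0.00061168,  0.00012227, -0.0001383 , -0.00139689,  0.00052151,
       -0.00024326]), 'effort': array([ 1.39569427e-03, -4.46019495e+01, -2.90587288e+01, -1.63164659e-04,
        1.13810188e-02, -4.15730460e-05]), 'eef_pos': array([0.16005225, 0.52567822, 0.25246086]), 'eef_rot': array([[-8.95035558e-04, -9.56568588e-01,  2.91505979e-01],
       [-1.63439093e-03,  2.91507106e-01,  9.56567267e-01],
       [-9.99998264e-01,  3.79726989e-04, -1.82431625e-03]]), 'force': array([ 0.08169305, -0.33645489,  0.79538185]), 'moment': array([-0.03308258,  0.0536133 ,  0.0078109 ]), 'finger_gap': 0.08531139327066971} 0.022
top {'fovy': 52.40731202022433, 'cx': 279.96556763000785, 'cy': 201.35739265245712, 'position': array([0.34729025, 0.01866716, 1.18734834]), 'attitude': array([[-0.02504713, -0.98573733,  0.16641681],
       [-0.999641  ,  0.02311222, -0.01355371],
       [ 0.00951414, -0.16669655, -0.98596234]])}
side {'fovy': 44.16487698768898, 'cx': 276.2481919797993, 'cy': 215.53495484477492, 'position': array([ 0.61033263, -1.49162564,  0.65769385]), 'attitude': array([[ 0.99884092,  0.01839627, -0.04447913],
       [ 0.04810458, -0.34959548,  0.93566498],
       [ 0.00166304, -0.93672012, -0.35007522]])}
```

View pics/a_top.png

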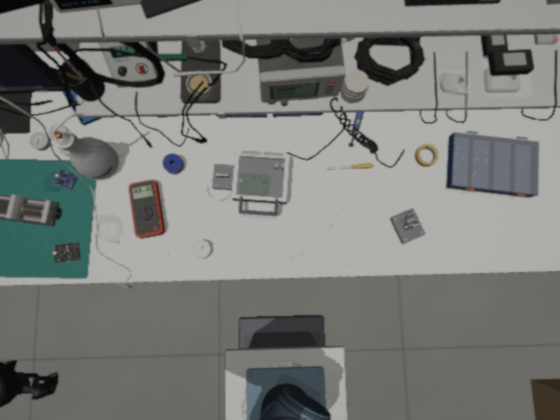

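View pics/a_side.png

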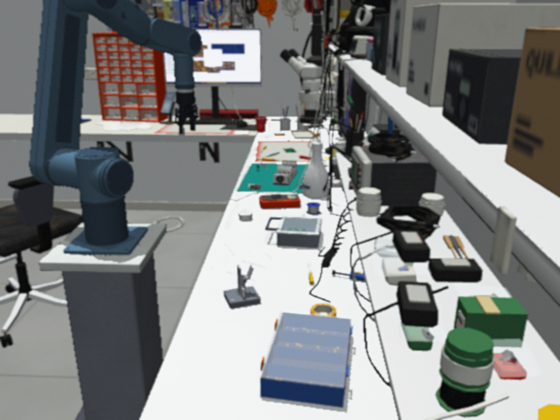

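The top view shows the box at (262,177), with its terminal block and blade at (222,177) and the handle at (258,209). The stand with the clip is at (408,226), the tin at (202,248), the multimeter at (146,208) and the screwdriver at (350,167).

```bash
python3 - <<'E'
from h import *
a=np.load("a_top.npz"); b=np.load("a_side.npz")
def crop(im,x0,y0,w,h): return cv2.resize(im[y0:y0+h,x0:x0+w],(400,300),interpolation=cv2.INTER_CUBIC)
M=np.vstack([np.hstack([crop(a["im"],200,142,104,78),crop(a["im"],380,200,64,48)]),np.hstack([crop(b["im"],252,205,80,60),crop(b["im"],212,255,64,48)])])
cv2.imwrite("pics/crop.png",M[:,:,::-1])
C=cloud("top",a["d"])
# bench height & box/stand shapes
print("bench",np.median(C[225:235,300:330,2]))
z=C[...,2]
np.set_printoptions(precision=3,suppress=True,linewidth=200)
def rect(sl,zlo,zhi,nm):
    m=np.zeros(z.shape,bool); m[sl]=True; m&=(z>zlo)&(z<zhi)&(a["d"]>0)
    P=C[m][:,:2].astype(np.float32); print(nm,len(P),C[m].mean(0),cv2.minAreaRect(P))
rect(np.s_[140:202,230:300],.036,.07,"boxtop")
rect(np.s_[140:202,200:236],.010,.027,"block")
rect(np.s_[140:202,200:236],.029,.06,"blade")
rect(np.s_[198:225,230:290],.03,.07,"handle")
rect(np.s_[200:250,380:440],.010,.027,"stand")
rect(np.s_[200:250,380:440],.03,.2,"clip")
rect(np.s_[200:250,380:440],.075,.2,"cliptop")
rect(np.s_[200:250,380:440],.06,.075,"clipmid")
rect(np.s_[232:265,185:220],.012,.04,"tin")
rect(np.s_[150:185,320:380],.006,.03,"drv")
rect(np.s_[170:245,120:175],.02,.06,"meter")
print((z[204:248:2,386:430:2]*1000).astype(int))
print((z[160:196:2,208:238:2]*1000).astype(int))
E
```

```text
bench 0.0002465374938139808
boxtop 2650 [0.61  0.057 0.049] ((0.609008252620697, 0.05661332607269287), (0.15024501085281372, 0.1425526738166809), 84.94768524169922)
block 459 [0.618 0.162 0.018] ((0.6035692691802979, 0.16136249899864197), (0.10763702541589737, 0.06290232390165329), 2.7720513343811035)
blade 205 [0.612 0.141 0.046] ((0.6455416083335876, 0.1499178111553192), (0.19274890422821045, 0.07673534005880356), 24.294315338134766)
handle 400 [0.53  0.058 0.049] ((0.5270790457725525, 0.0632561594247818), (0.1472671627998352, 0.04811256006360054), 88.24910736083984)
stand 575 [ 0.464 -0.343  0.018] ((0.4684993624687195, -0.3465351462364197), (0.08009770512580872, 0.07103708386421204), 22.475887298583984)
clip 169 [ 0.476 -0.341  0.069] ((0.47780129313468933, -0.3416373133659363), (0.037655990570783615, 0.02893444336950779), 24.72077751159668)
cliptop 60 [ 0.479 -0.34   0.088] ((0.4782225787639618, -0.34147894382476807), (0.03769214078783989, 0.025109106674790382), 21.902341842651367)
clipmid 70 [ 0.477 -0.341  0.065] ((0.4755842089653015, -0.34262698888778687), (0.0266689248383045
[... 3650 characters left out ...]
   3    1    3   13   20   17   17   13   13   19   14   12   20   50   47]
 [  -4    2   17   17   15   15   15   17   16   19   16   14   45   46   49]
 [   1    1   19   14   17   20   19   20   23   18   18   18   52   50   50]
 [   0    3   18   17   16   16   18   17   20   17   15   20   51   47   47]
 [   1   -2   17   19   16   17   16   14   20   14   17   21   46   52   50]
 [   4    0   12   18   14   13   15   14   16   17   15   18   50   49   48]
 [   2   -2    2    4    0   -4   -1   -2    1    1    1   -3   49   48   49]
 [  -3    1   -4   -2   -1    0    1    3    1    0    2    1   50   49   46]
 [   2   -1   -2    0    4   -3   -1    0    4    0    4   -1   50   49   48]]
```

View pics/crop.png

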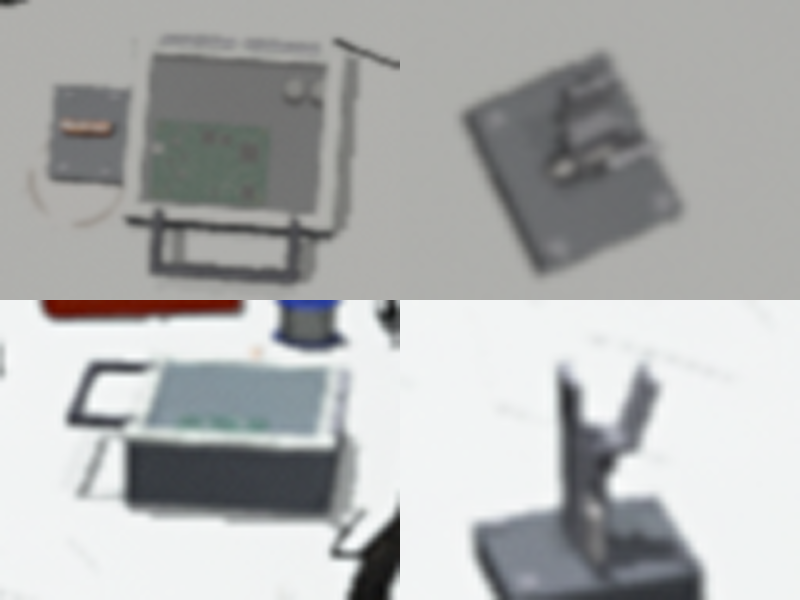

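The right-hand crops show the clip on its stand: the flat plate is on the side nearer the robot (-x), and the lever leans away along +x at about 22°. In the left crops, the blade is centred near (90,127) and the handle bar runs from (155,272) to (295,280). Next I'll refine the box pose and work out the first move.

```bash
cat >> h.py <<'E'
from scipy.spatial.transform import Rotation as Ro
np.set_printoptions(precision=3,suppress=True,linewidth=200)
def goal(p,yaw,tilt=0):
    """TCP target p, tool z along yaw(deg) horizontally at tilt 0; tilt>0: fingers lean toward +z_tool dir"""
    o=r.observe(); R0=o["eef_rot"]; c,s=np.cos(np.radians(yaw)),np.sin(np.radians(yaw))
    x=np.array([0,0,-1.]); z=np.array([c,s,0]); R=np.stack([x,np.cross(z,x),z],1)
    R=R@Ro.from_rotvec([0,np.radians(tilt),0]).as_matrix()
    d=R0.T@(np.array(p)-o["eef_pos"])*1000
    print("delta",d.round(1),"rot",Ro.from_matrix(R0.T@R).as_rotvec(degrees=True).round(2),"t",o["clock"],"F",o["force"],"gap",o["finger_gap"],"tcp",o["eef_pos"])
E
python3 - <<'E'
from h import *
a=np.load("a_top.npz"); im=a["im"]; C=cloud("top",a["d"]); z=C[...,2]
def reg(sl,m):
    k=np.zeros(z.shape,bool); k[sl]=True; return k&m
def big(m,nm):
    n,l,st,_=cv2.connectedComponentsWithStats(m.astype(np.uint8)); i=1+np.argmax(st[1:,4]); k=l==i
    P=C[k][:,:2].astype(np.float32); print(nm,len(P),P.mean(0),cv2.minAreaRect(P)); return k
k=reg(np.s_[145:205,228:296],(z>.042)&(z<.06)); k=cv2.morphologyEx(k.astype(np.uint8),cv2.MORPH_OPEN,np.ones((9,9)))>0; k=big(k,"box")
k=reg(np.s_[160:195,210:233],(z>.008)&(z<.05)); big(cv2.morphologyEx(k.astype(np.uint8),cv2.MORPH_OPEN,np.ones((5,5)))>0,"block")
h=im.astype(int); k=reg(np.s_[160:195,210:233],(h[...,0]-h[...,2]>25)|(z>.030)); k=big(k,"bladepx"); v,u=np.nonzero(k); print(onplane("top",u.mean(),v.mean(),.038), onplane("top",u.min()-.5,v[u==u.min()].mean(),.038),onplane("top",u.max()+.5,v[u==u.max()].mean(),.038))
k=reg(np.s_[204:217,236:284],(h.sum(2)<280)&(z>.035)); k=big(k,"bar")
v,u=np.nonzero(k); print(u.min(),u.max(),v.min(),v.max())
# bar rows: lowest dark pixel run per column
for c in range(240,280,4): 
    w=np.nonzero(k[:,c])[0]; print(c,w, C[w,c,2].round(3) if len(w) else "")
goal([.4732,-.344,.20],22.4)
E
```

```text
box 2543 [0.61  0.058] ((0.6114994883537292, 0.056737497448921204), (0.14977087080478668, 0.13498210906982422), 85.33814239501953)
block 489 [0.619 0.162] ((0.6201280355453491, 0.1607312262058258), (0.06031125783920288, 0.07114272564649582), 84.89119720458984)
bladepx 38 [0.62  0.163] ((0.6198282837867737, 0.16336014866828918), (0.0333402082324028, 0.007554973475635052), 83.13257598876953)
[0.619 0.163 0.038] [0.619 0.181 0.038] [0.618 0.146 0.038]
bar 119 [0.512 0.06 ] ((0.44188860058784485, 0.06452696770429611), (0.0996045246720314, 0.1853976547718048), 87.7197265625)
240 277 204 214
240 [204 205 206 207 208 209 210 211 212] [0.054 0.055 0.052 0.053 0.05  0.051 0.056 0.05  0.049]
244 [211 212] [0.05  0.052]
248 [211 212] [0.052 0.048]
252 [211 212 213] [0.047 0.055 0.051]
256 [212 213] [0.052 0.054]
260 [212 213] [0.05  0.053]
264 [212 213 214] [0.05  0.049 0.05 ]
268 [212 213 214] [0.052 0.051 0.053]
272 [213 214] [0.049 0.05 ]
276 [204 205 206 207 208 209 210 211 212 213 214] [0.051 0.05  0.049 0.052 0.056 0.05  0.052 0.052 0.052 0.053 0.055]
delta [  53.6 -553.1 -740.6] rot [50.65 -0.1   0.02] t 0.1 F [-0.369  0.742  0.8  ] gap 0.0855116191486471 tcp [0.16  0.526 0.253]
```

```bash
python3 -m creep '[{"rot":[10,0,0],"delta_pos":[10,-90,-120],"grip":1},{"rot":[20,0,0],"delta_pos":[20,-180,-240],"grip":1},{"rot":[30,0,0],"delta_pos":[30,-270,-360],"grip":1},{"rot":[40,0,0],"delta_pos":[40,-360,-480],"grip":1},{"rot":[50.6,0,0],"delta_pos":[53,-553,-740],"grip":1},{"rot":[50.6,0,0],"delta_pos":[53,-553,-740],"grip":1},{"rot":[50.6,0,0],"delta_pos":[53,-553,-740],"grip":1},{"rot":[50.6,0,0],"delta_pos":[53,-553,-740],"grip":1}]'; python3 -c "
from h import *
goal([.4732,-.344,.20],22.4)"
```

```text
clock: 0.77
eef_pos: [0.2728, 0.2114, 0.2327]
eef_rot: [[-0.001, -0.377, 0.926], [-0.001, 0.926, 0.377], [-1.0, -0.001, -0.001]]
force: [0.6, 0.4, 0.5]
finger_gap: 0.0854
delta [  33.4 -589.9  -23.4] rot [-0.28 -0.07  0.06] t 0.7667 F [0.59  0.427 0.483] gap 0.08537745768052706 tcp [0.273 0.211 0.233]
```

```bash
python3 -m creep '[{"rot":[0,0,0],"delta_pos":[33,-590,-23],"grip":1},{"rot":[0,0,0],"delta_pos":[33,-590,-23],"grip":1},{"rot":[0,0,0],"delta_pos":[33,-590,-23],"grip":1},{"rot":[0,0,0],"delta_pos":[33,-590,-23],"grip":1},{"rot":[0,0,0],"delta_pos":[33,-590,-23],"grip":1},{"rot":[0,0,0],"delta_pos":[33,-590,-23],"grip":1},{"rot":[0,0,0],"delta_pos":[33,-590,-23],"grip":1},{"rot":[0,0,0],"delta_pos":[33,-590,-23],"grip":1}]'; python3 -c "
from h import *
goal([.4732,-.344,.20],22.4)"
```

```text
clock: 1.43
eef_pos: [0.3858, -0.1022, 0.2144]
eef_rot: [[-0.001, -0.376, 0.927], [-0.001, 0.927, 0.376], [-1.0, -0.001, -0.001]]
force: [1.4, 0.3, -0.2]
finger_gap: 0.0852
delta [  14.7 -256.9   -9.8] rot [-0.34 -0.06  0.06] t 1.4333 F [ 1.403  0.272 -0.155] gap 0.08518209238135482 tcp [ 0.386 -0.102  0.214]
```

```bash
python3 -m creep '[{"rot":[-0.3,0,0],"delta_pos":[15,-257,-10],"grip":1},{"rot":[-0.3,0,0],"delta_pos":[15,-257,-10],"grip":1},{"rot":[-0.3,0,0],"delta_pos":[15,-257,-10],"grip":1},{"rot":[-0.3,0,0],"delta_pos":[15,-257,-10],"grip":1},{"rot":[-0.3,0,0],"delta_pos":[15,-257,-10],"grip":1},{"rot":[-0.3,0,0],"delta_pos":[15,-257,-10],"grip":1},{"rot":[-0.3,0,0],"delta_pos":[15,-257,-10],"grip":1},{"rot":[-0.3,0,0],"delta_pos":[15,-257,-10],"grip":1}]'; python3 -c "
from h import *
goal([.4732,-.344,.083],22.4)"
```

```text
clock: 2.1
eef_pos: [0.4731, -0.3471, 0.1982]
eef_rot: [[-0.001, -0.378, 0.926], [-0.001, 0.926, 0.378], [-1.0, -0.0, -0.002]]
force: [0.3, 0.5, 0.5]
finger_gap: 0.0854
delta [115.2   2.8   1.4] rot [-0.2  -0.09  0.01] t 2.1 F [0.323 0.481 0.503] gap 0.0853704359078612 tcp [ 0.473 -0.347  0.198]
```

```bash
python3 -m creep '[{"rot":[0,0,0],"delta_pos":[20,2.8,1.4],"grip":1},{"rot":[0,0,0],"delta_pos":[40,2.8,1.4],"grip":1},{"rot":[0,0,0],"delta_pos":[60,2.8,1.4],"grip":1},{"rot":[0,0,0],"delta_pos":[80,2.8,1.4],"grip":1},{"rot":[0,0,0],"delta_pos":[95,2.8,1.4],"grip":1},{"rot":[0,0,0],"delta_pos":[108,2.8,1.4],"grip":1},{"rot":[0,0,0],"delta_pos":[115,2.8,1.4],"grip":1},{"rot":[0,0,0],"delta_pos":[115,2.8,1.4],"grip":1}]'; python3 -c "
from h import *
goal([.4732,-.344,.083],22.4)
snap('b')
a=np.load('b_top.npz')['im'];b=np.load('b_side.npz')['im']
c=lambda i,x,y,w,h:cv2.resize(i[y:y+h,x:x+w],(400,300),interpolation=cv2.INTER_CUBIC)
cv2.imwrite('pics/b.png',np.hstack([c(a,372,194,80,60),c(b,204,240,80,60)])[:,:,::-1])"
```

```text
clock: 2.77
eef_pos: [0.4721, -0.3418, 0.0817]
eef_rot: [[-0.004, -0.379, 0.926], [0.002, 0.926, 0.379], [-1.0, 0.004, -0.003]]
force: [0.5, -0.4, -0.2]
finger_gap: 0.0854
delta [-1.3 -2.5  0.2] rot [-0.15 -0.17 -0.21] t 2.7667 F [ 0.465 -0.415 -0.165] gap 0.08544199067459003 tcp [ 0.472 -0.342  0.082]
```

View pics/b.png

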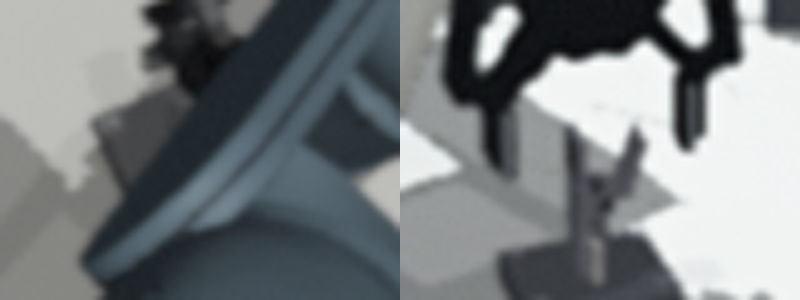

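The side crop shows the open fingers straddling the clip, at about (500,140) and (690,120), with the handles between them. Next I squeeze.

```bash
python3 -m creep '[{"rot":[0,0,0],"delta_pos":[-1,-2,0],"grip":0.6},{"rot":[0,0,0],"delta_pos":[-1,-2,0],"grip":0.4},{"rot":[0,0,0],"delta_pos":[-1,-2,0],"grip":0.2},{"rot":[0,0,0],"delta_pos":[-1,-2,0],"grip":0},{"rot":[0,0,0],"delta_pos":[-1,-2,0],"grip":0},{"rot":[0,0,0],"delta_pos":[-1,-2,0],"grip":0},{"rot":[0,0,0],"delta_pos":[-1,-2,0],"grip":0},{"rot":[0,0,0],"delta_pos":[-1,-2,0],"grip":0}]' 30; python3 -c "
from h import *
goal([.4732,-.344,.083],22.4)"
```

```text
clock: 3.53
eef_pos: [0.4742, -0.3461, 0.0864]
eef_rot: [[-0.0, -0.378, 0.926], [-0.003, 0.926, 0.378], [-1.0, -0.003, -0.002]]
force: [-2.8, 0.5, 9.6]
finger_gap: 0.0255
delta [ 3.4  2.4 -0.1] rot [-0.16 -0.09  0.15] t 3.5333 F [-2.772  0.49   9.572] gap 0.02550790103339614 tcp [ 0.474 -0.346  0.086]
```

```bash
python3 -m creep '[{"rot":[0,0,0],"delta_pos":[-10,0,0],"grip":0},{"rot":[0,0,0],"delta_pos":[-25,0,0],"grip":0},{"rot":[0,0,0],"delta_pos":[-40,0,0],"grip":0},{"rot":[0,0,0],"delta_pos":[-60,0,0],"grip":0},{"rot":[0,0,0],"delta_pos":[-80,0,0],"grip":0},{"rot":[0,0,0],"delta_pos":[-100,0,0],"grip":0},{"rot":[0,0,0],"delta_pos":[-110,0,0],"grip":0},{"rot":[0,0,0],"delta_pos":[-110,0,0],"grip":0}]' 30; python3 -c "
from h import *
goal([.58,.05,.20],-4.8)
snap('c')
a=np.load('c_top.npz')['im'];b=np.load('c_side.npz')['im']
cv2.imwrite('pics/c.png',cv2.resize(b[190:310,180:300],(600,600),interpolation=cv2.INTER_CUBIC)[:,:,::-1])"
```

```text
clock: 4.2
eef_pos: [0.4753, -0.3469, 0.1996]
eef_rot: [[0.003, -0.378, 0.926], [-0.007, 0.926, 0.378], [-1.0, -0.008, 0.001]]
force: [-0.0, 0.1, -0.3]
finger_gap: 0.0256
delta [ -2.8 327.7 247.1] rot [27.04  0.13  0.43] t 4.2 F [-0.023  0.071 -0.318] gap 0.025632423138038637 tcp [ 0.475 -0.347  0.2  ]
```

View pics/c.png

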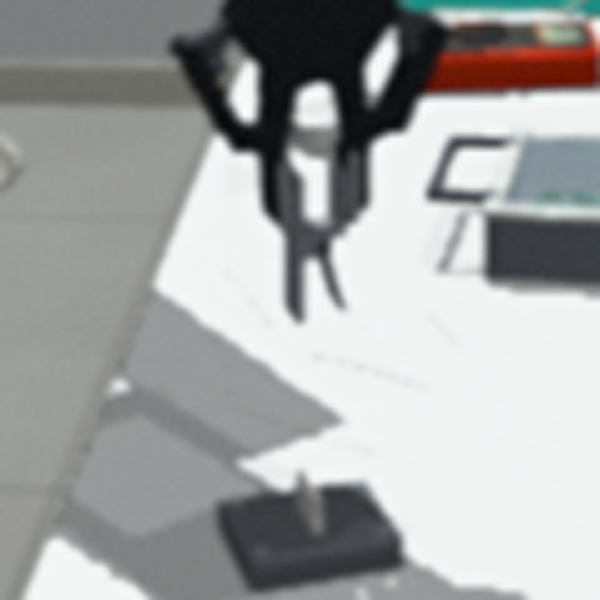

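The side crop shows the clip upright in the fingers with its mouth open and the feet at about (297,320) and (340,308). The stand is left behind. Now to above the blade.

```bash
python3 -c "
from h import *
goal([.6208,.1608,.20],-4.8)"
python3 -m creep '[{"rot":[4,0,0],"delta_pos":[0,600,210],"grip":0},{"rot":[8,0,0],"delta_pos":[0,600,210],"grip":0},{"rot":[12,0,0],"delta_pos":[0,300,210],"grip":0},{"rot":[16,0,0],"delta_pos":[0,300,210],"grip":0},{"rot":[20,0,0],"delta_pos":[0,300,210],"grip":0},{"rot":[24,0,0],"delta_pos":[0,300,210],"grip":0},{"rot":[27,0,0],"delta_pos":[0,300,210],"grip":0},{"rot":[27,0,0],"delta_pos":[0,300,210],"grip":0}]' 30; python3 -c "
from h import *
goal([.6208,.1608,.20],-4.8)"
```

```text
delta [ -5.3 413.3 327.5] rot [27.04 -0.05  0.17] t 4.3 F [-0.566 -0.04  -1.638] gap 0.02536402782451098 tcp [ 0.474 -0.346  0.196]
clock: 4.97
eef_pos: [0.5432, -0.0216, 0.1936]
eef_rot: [[-0.003, 0.086, 0.996], [-0.002, 0.996, -0.086], [-1.0, -0.003, -0.003]]
force: [0.6, -0.0, -1.4]
finger_gap: 0.0256
delta [ -7.1 188.4  61.6] rot [-0.14 -0.18  0.14] t 4.9667 F [ 0.645 -0.03  -1.441] gap 0.02558000333931641 tcp [ 0.543 -0.022  0.194]
```

```bash
python3 -m creep '[{"rot":[0,0,0],"delta_pos":[-7,30,10],"grip":0},{"rot":[0,0,0],"delta_pos":[-7,60,20],"grip":0},{"rot":[0,0,0],"delta_pos":[-7,95,30],"grip":0},{"rot":[0,0,0],"delta_pos":[-7,130,42],"grip":0},{"rot":[0,0,0],"delta_pos":[-7,165,54],"grip":0},{"rot":[0,0,0],"delta_pos":[-7,185,60],"grip":0},{"rot":[0,0,0],"delta_pos":[-7,188.4,61.6],"grip":0},{"rot":[0,0,0],"delta_pos":[-7,188.4,61.6],"grip":0}]' 30; python3 -c "
from h import *
goal([.6208,.1608,.15],-4.8)"
```

```text
clock: 5.63
eef_pos: [0.6201, 0.1622, 0.1975]
eef_rot: [[-0.007, 0.084, 0.996], [-0.003, 0.996, -0.084], [-1.0, -0.003, -0.007]]
force: [0.3, -0.2, -0.9]
finger_gap: 0.0253
delta [47.5 -1.2  1.1] rot [ 0.01 -0.38  0.18] t 5.6333 F [ 0.293 -0.205 -0.875] gap 0.02532995845246238 tcp [0.62  0.162 0.198]
```

```bash
python3 -m creep '[{"rot":[0,-0.2,0],"delta_pos":[20,-1,1],"grip":0},{"rot":[0,-0.2,0],"delta_pos":[40,-1,1],"grip":0},{"rot":[0,-0.2,0],"delta_pos":[55,-1,1],"grip":0},{"rot":[0,-0.2,0],"delta_pos":[65,-1,1],"grip":0},{"rot":[0,-0.2,0],"delta_pos":[72,-1,1],"grip":0},{"rot":[0,-0.2,0],"delta_pos":[72,-1,1],"grip":0},{"rot":[0,-0.2,0],"delta_pos":[72,-1,1],"grip":0},{"rot":[0,-0.2,0],"delta_pos":[72,-1,1],"grip":0}]' 30; python3 -c "
from h import *
goal([.6208,.1608,.0864],-4.8)
snap('d')
a=np.load('d_top.npz')['im'];b=np.load('d_side.npz')['im']
c=lambda i,x,y,w,h:cv2.resize(i[y:y+h,x:x+w],(400,400),interpolation=cv2.INTER_CUBIC)
cv2.imwrite('pics/d.png',np.hstack([c(a,190,145,70,70),c(b,258,185,70,70)])[:,:,::-1])"
```

```text
clock: 6.3
eef_pos: [0.6212, 0.1607, 0.1266]
eef_rot: [[-0.002, 0.084, 0.996], [-0.003, 0.996, -0.084], [-1.0, -0.003, -0.001]]
force: [0.0, 0.5, -0.2]
finger_gap: 0.0256
delta [40.2  0.2 -0.4] rot [-0.01 -0.08  0.17] t 6.3 F [ 0.004  0.514 -0.201] gap 0.025568837275228712 tcp [0.621 0.161 0.127]
```

View pics/d.png

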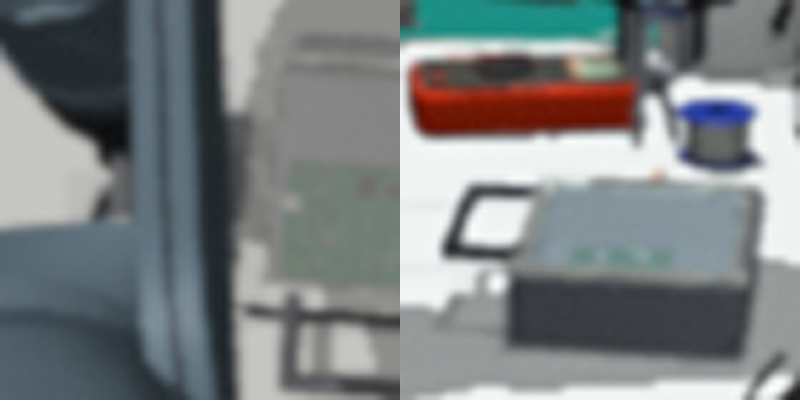

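```bash
cat >> h.py <<'E'
def proj(n,P):
    p,f=K(n); c=np.array(p["attitude"]).T@(np.array(P)-p["position"]); return c[0]/c[2]*f+p["cx"],c[1]/c[2]*f+p["cy"]
E
python3 -c "
from h import *
b=np.load('d_side.npz')['im'].astype(int); a=np.load('a_side.npz')['im'].astype(int)
print('blade top proj',proj('side',[.6195,.1633,.038]),'right end',proj('side',[.618,.1463,.038]))
print('grip foot proj',proj('side',[.6212,.163,.06]),proj('side',[.6212-.0015-.006,.163,.06]),proj('side',[.6212-.0015+.006,.163,.06]))
print('cols',list(range(294,314)))
for v in range(203,220): print(v,b[v,294:314].sum(1)//3)
for v in range(213,220): print(v,(b[v,294:314,0]-b[v,294:314,2]))
"
```

```text
blade top proj (np.float64(301.9786706185286), np.float64(216.14901216220048)) right end (np.float64(301.52629359803166), np.float64(217.90514622024986))
grip foot proj (np.float64(302.60347780723754), np.float64(210.12050460799026)) (np.float64(300.3918214021378), np.float64(210.08089117170817)) (np.float64(303.93087483270835), np.float64(210.14427989124323))
cols [294, 295, 296, 297, 298, 299, 300, 301, 302, 303, 304, 305, 306, 307, 308, 309, 310, 311, 312, 313]
203 [ 46  45  46  51  66  97 158 219 232 191 132 145 180 168 134 114 105 100  91  83]
204 [ 45  46  45  55  71  98 153 217 240 216 146 111 125 114  94  90  88  83  72  66]
205 [ 43  42  43  51  68  87 135 204 238 228 168 119 126 123  95  84  90  90  87  86]
206 [ 49  50  52  57  66  82 126 197 237 234 180 129 145 154 111  78  85  96 103 100]
207 [ 95  95  98  96  91  91 143 211 239 238 196 136 144 163 119  76  87 100 104 104]
208 [183 183 182 172 142 120 172 234 243 241 215 150 145 161 120  82  90  98 103 101]
209 [239 240 239 226 184 145 186 237 244 242 229 184 166 159 113  80  90  98 102 102]
210 [244 243 244 238 209 179 
[... 692 characters left out ...]
152 153 155 156 155 154 156 159 162 166 166 158 151]
219 [145 146 147 149 148 148 149 150 151 152 151 151 153 152 154 155 154 152 147 146]
213 [ -1  -2  -2  -2  -2  -2  -2  -1   1   0  -1  -1 -10 -18 -19 -21 -22 -22 -21 -22]
214 [ -1  -2  -2  -2  -2  -2  -2   3  11  15   4  -1  -1  -5  -6 -11 -14 -17 -17 -22]
215 [-3 -2 -3 -1 -2 -3 -1 10 29 24  9 -1 -2 -1 -3 -5 -6 -6 -6 -7]
216 [-5 -5 -5 -5 -4 -5 -3  5 17 14  3 -4 -3 -4 -3 -4 -3 -3 -4 -3]
217 [-14 -14 -13 -12 -11 -11 -12  -9  -6  -5  -8  -8  -8  -8  -7  -6  -7  -7  -5  -6]
218 [-20 -22 -20 -20 -20 -21 -20 -20 -18 -18 -17 -19 -17 -16 -16 -15 -15 -15 -14 -14]
219 [-22 -23 -23 -22 -24 -24 -24 -24 -24 -21 -23 -24 -23 -23 -21 -21 -22 -21 -22 -20]
```

The side crop shows the mouth straddling the blade: the plate is at column 299, the blade at about 302.5 and the lever from about 304.5. The mouth is about 1–2 mm too far to -x, so I'll shift 1 mm and go down.

```bash
python3 -m creep '[{"rot":[0,0,0],"delta_pos":[4,0,1],"grip":0},{"rot":[0,0,0],"delta_pos":[10,0,1],"grip":0},{"rot":[0,0,0],"delta_pos":[16,0,1],"grip":0},{"rot":[0,0,0],"delta_pos":[22,0,1],"grip":0},{"rot":[0,0,0],"delta_pos":[28,0,1],"grip":0},{"rot":[0,0,0],"delta_pos":[33,0,1],"grip":0},{"rot":[0,0,0],"delta_pos":[36,0,1],"grip":0},{"rot":[0,0,0],"delta_pos":[36,0,1],"grip":0}]' 30; python3 -c "
from h import *
goal([.6222,.1608,.0864],-4.8)"
```

```text
clock: 7.07
eef_pos: [0.6215, 0.1607, 0.0895]
eef_rot: [[-0.003, 0.084, 0.996], [-0.003, 0.996, -0.084], [-1.0, -0.003, -0.003]]
force: [-0.2, 0.2, -0.4]
finger_gap: 0.0258
delta [3.1 0.2 0.6] rot [ 0.   -0.17  0.18] t 7.0667 F [-0.198  0.236 -0.389] gap 0.025752670779299602 tcp [0.622 0.161 0.089]
```

```bash
python3 -m creep '[{"rot":[0,0,0],"delta_pos":[1,0,0.5],"grip":0},{"rot":[0,0,0],"delta_pos":[2,0,0.5],"grip":0},{"rot":[0,0,0],"delta_pos":[3,0,0.5],"grip":0},{"rot":[0,0,0],"delta_pos":[4,0,0.5],"grip":0},{"rot":[0,0,0],"delta_pos":[4,0,0.5],"grip":0},{"rot":[0,0,0],"delta_pos":[4,0,0.5],"grip":0}]' 30; python3 -c "
from h import *
goal([.6222,.1608,.0864],-4.8)"
```

```text
clock: 7.57
eef_pos: [0.6224, 0.1606, 0.0866]
eef_rot: [[-0.002, 0.084, 0.997], [-0.003, 0.997, -0.084], [-1.0, -0.003, -0.002]]
force: [-1.5, -0.4, 5.5]
finger_gap: 0.0252
delta [ 0.2  0.1 -0.2] rot [ 0.01 -0.1   0.17] t 7.5667 F [-1.541 -0.419  5.467] gap 0.025221085782484696 tcp [0.622 0.161 0.087]
```

```bash
python3 -m creep '[{"rot":[0,0,0],"delta_pos":[1,0,0],"grip":0},{"rot":[0,0,0],"delta_pos":[1.5,0,0],"grip":0.32},{"rot":[0,0,0],"delta_pos":[1.5,0,0],"grip":0.38},{"rot":[0,0,0],"delta_pos":[1.5,0,0],"grip":0.44},{"rot":[0,0,0],"delta_pos":[1,0,0],"grip":0.5},{"rot":[0,0,0],"delta_pos":[0,0,0],"grip":0.6},{"rot":[0,0,0],"delta_pos":[0,0,0],"grip":0.7},{"rot":[0,0,0],"delta_pos":[0,0,0],"grip":0.75}]' 30; python3 -c "
from h import *
goal([.6222,.1608,.0864],-4.8)
snap('e')
b=np.load('e_side.npz')['im']
cv2.imwrite('pics/e.png',cv2.resize(b[185:255,258:328],(600,600),interpolation=cv2.INTER_CUBIC)[:,:,::-1])"
```

```text
clock: 8.23
eef_pos: [0.6222, 0.1607, 0.0864]
eef_rot: [[-0.002, 0.084, 0.997], [-0.003, 0.997, -0.084], [-1.0, -0.003, -0.002]]
force: [-0.6, -0.7, 0.1]
finger_gap: 0.0642
delta [ 0.   0.1 -0. ] rot [ 0.01 -0.13  0.17] t 8.2333 F [-0.625 -0.658  0.054] gap 0.06422947850699819 tcp [0.622 0.161 0.086]
```

View pics/e.png

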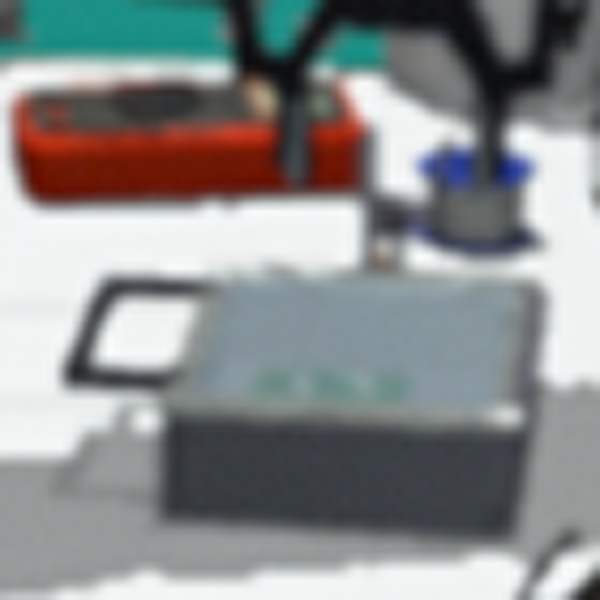

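The side crop shows the clip standing on the blade at (375,200), with the blade's copper in its mouth at (383,255). Both fingers are clear, at (295,150) and (490,140). Now I retreat straight up.

```bash
python3 -m creep '[{"rot":[0,0,0],"delta_pos":[-10,0,0],"grip":0.75},{"rot":[0,0,0],"delta_pos":[-30,0,0],"grip":0.75},{"rot":[0,0,0],"delta_pos":[-60,0,0],"grip":0.75},{"rot":[0,0,0],"delta_pos":[-90,0,0],"grip":0.75},{"rot":[0,0,0],"delta_pos":[-115,0,0],"grip":0.75},{"rot":[0,0,0],"delta_pos":[-115,0,0],"grip":0.75},{"rot":[0,0,0],"delta_pos":[-115,-30,-40],"grip":0.75},{"rot":[0,0,0],"delta_pos":[-115,-60,-80],"grip":0.75}]' 30; python3 -c "
from h import *
print('bar',onplane('top',258,212.6,.052),onplane('top',244,211.5,.052),onplane('top',272,213.5,.052))
print('box front px side', [onplane('side',258+78/8.57,185+375/8.57,.05),onplane('side',258+105/8.57,185+285/8.57,.05)])
goal([.510,.065,.15],-4.8)"
```

```text
clock: 9.0
eef_pos: [0.5522, 0.1168, 0.2016]
eef_rot: [[-0.001, 0.082, 0.997], [-0.003, 0.997, -0.082], [-1.0, -0.003, -0.001]]
force: [0.1, -1.2, 0.2]
finger_gap: 0.0641
bar [0.51  0.063 0.052] [0.514 0.1   0.052] [0.506 0.025 0.052]
box front px side [array([0.51 , 0.013, 0.05 ]), array([0.515, 0.106, 0.05 ])]
delta [ 51.8 -55.  -37.8] rot [ 0.1  -0.06  0.17] t 9.0 F [ 0.111 -1.25   0.168] gap 0.06409835633847787 tcp [0.552 0.117 0.202]
```

```bash
python3 -m creep '[{"rot":[0,0,0],"delta_pos":[10,-15,-10],"grip":0.36},{"rot":[0,0,0],"delta_pos":[25,-30,-20],"grip":0.36},{"rot":[0,0,0],"delta_pos":[40,-45,-30],"grip":0.36},{"rot":[0,0,0],"delta_pos":[52,-55,-37.5],"grip":0.36},{"rot":[0,0,0],"delta_pos":[52,-55,-37.5],"grip":0.36},{"rot":[0,0,0],"delta_pos":[62,-55,-37.5],"grip":0.36},{"rot":[0,0,0],"delta_pos":[72,-55,-37.5],"grip":0.36},{"rot":[0,0,0],"delta_pos":[72,-55,-37.5],"grip":0.36}]' 30; python3 -c "
from h import *
goal([.510,.064,.05],-4.8)
snap('f')
a=np.load('f_top.npz')['im'];b=np.load('f_side.npz')['im']
c=lambda i,x,y,w,h:cv2.resize(i[y:y+h,x:x+w],(400,400),interpolation=cv2.INTER_CUBIC)
cv2.imwrite('pics/f.png',np.hstack([c(a,190,145,100,100),c(b,248,175,80,80)])[:,:,::-1])"
```

```text
clock: 9.67
eef_pos: [0.51, 0.0655, 0.1284]
eef_rot: [[-0.003, 0.081, 0.997], [-0.002, 0.997, -0.081], [-1.0, -0.003, -0.003]]
force: [0.2, -0.4, -0.4]
finger_gap: 0.0305
delta [78.4 -1.3  0.3] rot [ 0.13 -0.16  0.16] t 9.6667 F [ 0.204 -0.394 -0.359] gap 0.03048996980960804 tcp [0.51  0.065 0.128]
```

View pics/f.png

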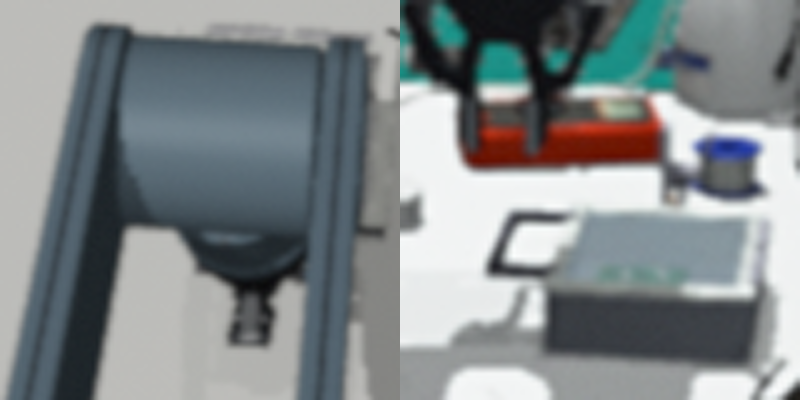

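The side crop shows the fingers at x=470 and 535, above the bar, which is centred at about (500,245). The clip is still on the blade at (672,180). Now I descend.

```bash
python3 -m creep '[{"rot":[0,0,0],"delta_pos":[15,-1,0],"grip":0.36},{"rot":[0,0,0],"delta_pos":[30,-1,0],"grip":0.36},{"rot":[0,0,0],"delta_pos":[45,-1,0],"grip":0.36},{"rot":[0,0,0],"delta_pos":[57,-1,0],"grip":0.36},{"rot":[0,0,0],"delta_pos":[67,-1,0],"grip":0.36},{"rot":[0,0,0],"delta_pos":[74,-1,0],"grip":0.36},{"rot":[0,0,0],"delta_pos":[78,-1,0],"grip":0.36},{"rot":[0,0,0],"delta_pos":[78,-1,0],"grip":0.36}]' 25; python3 -c "
from h import *
goal([.510,.064,.05],-4.8)"
```

```text
clock: 10.43
eef_pos: [0.5102, 0.0644, 0.051]
eef_rot: [[-0.003, 0.081, 0.997], [-0.003, 0.997, -0.081], [-1.0, -0.003, -0.003]]
force: [-0.6, -0.5, -0.6]
finger_gap: 0.0311
delta [ 1.  -0.4 -0.1] rot [ 0.16 -0.15  0.16] t 10.4333 F [-0.595 -0.491 -0.629] gap 0.031111200908833122 tcp [0.51  0.064 0.051]
```

```bash
python3 -m creep '[{"rot":[0,0,0],"delta_pos":[0,0,0],"grip":0.2},{"rot":[0,0,0],"delta_pos":[0,0,0],"grip":0.05},{"rot":[0,0,0],"delta_pos":[0,0,0],"grip":0},{"rot":[0,0,0],"delta_pos":[0,0,0],"grip":0},{"rot":[0,0,0],"delta_pos":[0,0,0],"grip":0},{"rot":[0,0,0],"delta_pos":[0,0,0],"grip":0}]' 25; python3 -c "
from h import *
goal([.510,.064,.05],-4.8)"
```

```text
clock: 10.93
eef_pos: [0.5102, 0.0644, 0.0513]
eef_rot: [[-0.003, 0.081, 0.997], [-0.003, 0.997, -0.081], [-1.0, -0.003, -0.002]]
force: [-1.8, 0.7, 1.8]
finger_gap: 0.0093
delta [ 1.3 -0.5 -0.1] rot [ 0.15 -0.13  0.16] t 10.9333 F [-1.835  0.659  1.778] gap 0.009344377048913268 tcp [0.51  0.064 0.051]
```

The bar is gripped: the opening is 9.3 mm on the 10 mm bar. Now I raise the guard along its arc, tilting the tool by half the guard's angle.

```bash
python3 -m creep '[{"rot":[0,-2,0],"delta_pos":[-11.6,0,0.3],"grip":0},{"rot":[0,-4,0],"delta_pos":[-23.1,0,1.3],"grip":0},{"rot":[0,-6,0],"delta_pos":[-34.5,0,3.2],"grip":0},{"rot":[0,-8,0],"delta_pos":[-45.8,0,5.8],"grip":0},{"rot":[0,-10,0],"delta_pos":[-56.8,0,9.3],"grip":0},{"rot":[0,-12,0],"delta_pos":[-67.5,0,13.6],"grip":0},{"rot":[0,-14,0],"delta_pos":[-77.9,0,18.4],"grip":0},{"rot":[0,-15,0],"delta_pos":[-83,0,21.2],"grip":0}]' 25; cat >> h.py <<'E'
H=np.array([.6105,.0567,.047])+.065*np.array([np.cos(np.radians(4.8)),-np.sin(np.radians(4.8)),0])
f=np.array([np.cos(np.radians(4.8)),-np.sin(np.radians(4.8)),0])
def guard():
    o=r.observe(); b=o["eef_pos"]+.0035*o["eef_rot"][:,0]; d=b-H; x,z=-d@f,d[2]
    print("guard est deg",np.degrees(np.arctan2(z,x)),"radius",np.hypot(x,z),"F",o["force"],"gap",o["finger_gap"],"tilt",np.degrees(np.arcsin(o["eef_rot"][:,0]@f)))
def arc(th,ti):
    o=r.observe(); R0=o["eef_rot"]; b0=o["eef_pos"]+.0035*R0[:,0]; side=np.cross([0,0,1],f)
    for t,q in zip(th,ti):
        t,q=np.radians([t,q]); b=H-.166*np.cos(t)*f+np.array([0,0,.166*np.sin(t)]); b+=side*((b0-b)@side)
        x=np.sin(q)*f-np.array([0,0,np.cos(q)]); y=R0[:,1]-x*(x@R0[:,1]); y/=np.linalg.norm(y); R=np.stack([x,y,np.cross(x,y)],1)
        print(np.degrees(t).round(),(R0.T@(b-.0035*x-o["eef_pos"])*1000).round(1),Ro.from_matrix(R0.T@R).as_rotvec(degrees=True).round(1))
E
python3 -c "
from h import *
guard(); arc([34,38,42,46,50,54,58,60],[17,19,21,23,25,27,29,30])"
```

```text
clock: 11.6
eef_pos: [0.5279, 0.0629, 0.1335]
eef_rot: [[0.25, 0.08, 0.965], [-0.024, 0.997, -0.077], [-0.968, -0.004, 0.251]]
force: [-11.9, -3.6, 2.7]
finger_gap: 0.0089
guard est deg 29.49937815560676 radius 0.16886296215783927 F [-11.898  -3.595   2.724] gap 0.008902280081403598 tilt 14.538919542880844
34.0 [-7.  -0.1 11.3] [-0.  -2.5  0.1]
38.0 [-14.4  -0.1  20.2] [-0.  -4.5  0.1]
42.0 [-21.1  -0.2  29.5] [-0.  -6.5  0.1]
46.0 [-27.1  -0.2  39.2] [-0.  -8.5  0.1]
50.0 [-32.4  -0.3  49.4] [ -0.  -10.5   0.1]
54.0 [-37.   -0.4  59.9] [ -0.  -12.5   0.1]
58.0 [-40.9  -0.4  70.7] [ -0.  -14.5   0.1]
60.0 [-42.5  -0.4  76.2] [ -0.  -15.5   0.1]
```

```bash
sed -i 's/def arc(th,ti):/def arc(th,ti,rad=.166):/; s/b=H-.166\*np.cos(t)\*f+np.array(\[0,0,.166\*np.sin(t)\])/b=H-rad*np.cos(t)*f+np.array([0,0,rad*np.sin(t)])/' h.py; python3 -c "
from h import *
guard(); arc([33,36,39,42,44],[17,18,19.5,21,22],.168)
o=r.observe();print(o['moment'])
snap('g')
b=np.load('g_side.npz')['im']
cv2.imwrite('pics/g.png',cv2.resize(b[170:260,248:338],(600,600),interpolation=cv2.INTER_CUBIC)[:,:,::-1])"
```

```text
guard est deg 29.49937815560676 radius 0.16886296215783927 F [-11.898  -3.595   2.724] gap 0.008902280081403598 tilt 14.538919542880844
33.0 [-6.6 -0.1  7.8] [-0.  -2.5  0.1]
36.0 [-12.3  -0.1  14.4] [-0.  -3.5  0.1]
39.0 [-17.7  -0.1  21.2] [-0.  -5.   0.1]
42.0 [-22.8  -0.2  28.4] [-0.  -6.5  0.1]
44.0 [-25.9  -0.2  33.3] [-0.  -7.5  0.1]
[-0.383  2.054 -0.175]
```

View pics/g.png

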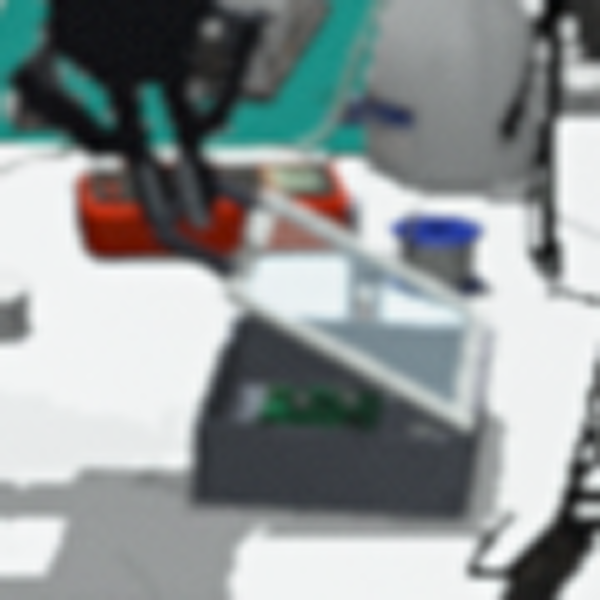

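The side crop shows the guard about 30° open with the bar between the fingers at (185,220). The clip is still on the blade, seen through the guard at (365,290). I carry on with a slightly larger radius.

```bash
python3 -m creep '[{"rot":[0,-2.5,0],"delta_pos":[-6.6,0,7.8],"grip":0},{"rot":[0,-3.5,0],"delta_pos":[-12.3,0,14.4],"grip":0},{"rot":[0,-5,0],"delta_pos":[-17.7,0,21.2],"grip":0},{"rot":[0,-6.5,0],"delta_pos":[-22.8,0,28.4],"grip":0},{"rot":[0,-7.5,0],"delta_pos":[-25.9,0,33.3],"grip":0},{"rot":[0,-7.5,0],"delta_pos":[-25.9,0,33.3],"grip":0}]' 25; python3 -c "
from h import *
guard(); arc([47,50,53,56,58,60],[23.5,25,26.5,28,29,30],.168)
arc([60],[30],.166)"
```

```text
clock: 12.2
eef_pos: [0.5511, 0.0608, 0.1672]
eef_rot: [[0.37, 0.08, 0.925], [-0.034, 0.997, -0.073], [-0.928, -0.005, 0.372]]
force: [-15.4, -2.2, 11.8]
finger_gap: 0.0089
guard est deg 43.50939853254846 radius 0.16988506189648087 F [-15.413  -2.216  11.784] gap 0.008947974152417744 tilt 21.831246341006242
47.0 [-2.3 -0.1 10.1] [-0.  -1.7  0.2]
50.0 [-5.2 -0.1 18.3] [-0.  -3.2  0.2]
53.0 [-7.7 -0.2 26.6] [-0.  -4.7  0.1]
56.0 [-9.8 -0.2 35.1] [-0.  -6.2  0.1]
58.0 [-10.9  -0.2  40.8] [-0.  -7.2  0.1]
60.0 [-11.9  -0.3  46.5] [-0.  -8.2  0.1]
60.0 [-9.9 -0.3 46.8] [-0.  -8.2  0.1]
```

```bash
python3 -c "
from h import *
arc([47,50,53,56,58,60],[23.5,25,26.5,28,29,30],.1715)"
```

```text
47.0 [-5.5 -0.1  8.8] [-0.  -1.7  0.2]
50.0 [-8.6 -0.1 17.2] [-0.  -3.2  0.2]
53.0 [-11.1  -0.2  25.7] [-0.  -4.7  0.1]
56.0 [-13.2  -0.2  34.4] [-0.  -6.2  0.1]
58.0 [-14.4  -0.3  40.2] [-0.  -7.2  0.1]
60.0 [-15.3  -0.3  46. ] [-0.  -8.2  0.1]
```

```bash
python3 -m creep '[{"rot":[0,-1.7,0],"delta_pos":[-5.5,0,8.8],"grip":0},{"rot":[0,-3.2,0],"delta_pos":[-8.6,0,17.2],"grip":0},{"rot":[0,-4.7,0],"delta_pos":[-11.1,0,25.7],"grip":0},{"rot":[0,-6.2,0],"delta_pos":[-13.2,0,34.4],"grip":0},{"rot":[0,-7.2,0],"delta_pos":[-14.4,0,40.2],"grip":0},{"rot":[0,-8.2,0],"delta_pos":[-15.3,0,46],"grip":0},{"rot":[0,-8.2,0],"delta_pos":[-15.3,0,46],"grip":0},{"rot":[0,-8.2,0],"delta_pos":[-15.3,0,46],"grip":0}]' 25; python3 -c "
from h import *
guard(); o=r.observe(); print(o['dq'],o['joint_positions'],o['clock'])
snap('k')
a=np.load('k_top.npz')['im'];b=np.load('k_side.npz')['im']
c=lambda i,x,y,w,h:cv2.resize(i[y:y+h,x:x+w],(400,400),interpolation=cv2.INTER_CUBIC)
cv2.imwrite('pics/k.png',np.hstack([c(a,130,145,130,130),c(b,248,165,90,90)])[:,:,::-1])"
```

```text
clock: 12.87
eef_pos: [0.5882, 0.0576, 0.199]
eef_rot: [[0.499, 0.08, 0.863], [-0.045, 0.997, -0.067], [-0.865, -0.005, 0.501]]
force: [-5.5, -3.7, 2.9]
finger_gap: 0.0089
guard est deg 60.11900835728517 radius 0.17179702093245386 F [-5.517 -3.652  2.881] gap 0.008901980196624708 tilt 30.070184190785913
[-0.    -0.002 -0.002 -0.002  0.005  0.   ] [-0.092  0.14   1.952  0.002  0.524 -0.014] 12.8667
```

View pics/k.png

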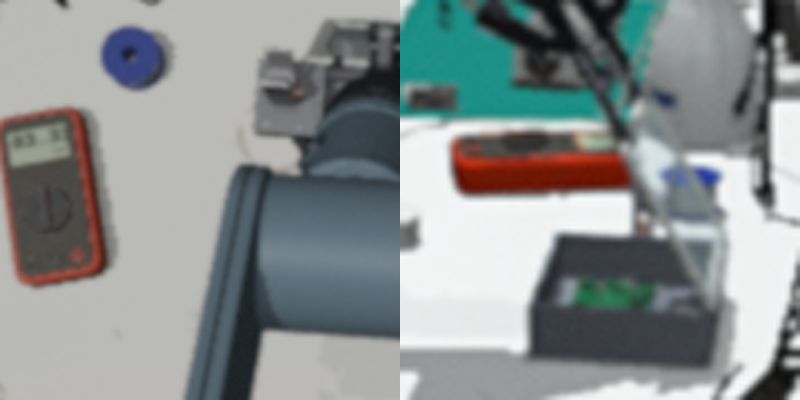

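The side crop shows the guard well open and the bar held. The clip is upright on the blade at (643,215), and the top crop shows it too. I check the guard angle and the clip by depth.

```bash
python3 -c "
from h import *
c0=np.array([.6105,.0567,0]); s=np.cross([0,0,1],f)
for n in ('side','top'):
    d=np.load(f'k_{n}.npz')['d']; C=cloud(n,d); L=np.stack([(C-c0)@f,(C-c0)@s,C[...,2]],-1)
    for lo,hi in ((-.08,-.06),(.06,.08),(-.06,.06)):
        m=(d>0)&(L[...,1]>lo)&(L[...,1]<hi)&(L[...,2]>.06)&(L[...,2]<.165)&(L[...,0]>-.02)&(L[...,0]<.08)
        P=L[m][:,[0,2]].astype(np.float32)
        if len(P)>10:
            v=cv2.fitLine(P,cv2.DIST_HUBER,0,.01,.01).ravel(); print(n,lo,len(P),'angle',np.degrees(np.arctan2(abs(v[1]),-v[0]*np.sign(v[1]))),v)
    m=(d>0)&(abs(L[...,1]-.107)<.03)&(abs(L[...,0])<.045)&(L[...,2]>.045)&(L[...,2]<.12); P=L[m]; print(n,'clip',len(P),P.mean(0),P.min(0),P.max(0))
o=r.observe(); print(o['clock'],o['force'])
A=np.load('a_top.npz')['im'].astype(int);Kk=np.load('k_top.npz')['im'].astype(int)
red=lambda i:[q.mean().round(2) for q in np.nonzero(((i[...,0]-i[...,1])>60)[170:245,120:175])]
print(red(A),red(Kk)); print('drv+tin diff',abs(A-Kk)[155:180,325:378].mean(),abs(A-Kk)[235:262,188:205].mean())
"
```

```text
side -0.08 99 angle 59.84852 [ 0.502 -0.865  0.038  0.102]
side 0.06 38 angle 59.687893 [ 0.505 -0.863  0.031  0.116]
side -0.06 328 angle 60.07427 [ 0.499 -0.867  0.032  0.112]
side clip 35 [-0.001  0.095  0.062] [-0.007  0.085  0.045] [0.01  0.12  0.083]
top -0.08 78 angle 59.90435 [ 0.501 -0.865  0.021  0.127]
top 0.06 73 angle 59.66523 [ 0.505 -0.863  0.038  0.1  ]
top -0.06 431 angle 59.833977 [ 0.503 -0.865  0.026  0.118]
top clip 156 [0.007 0.106 0.076] [-0.009  0.094  0.045] [0.026 0.121 0.099]
12.9667 [-4.584 -4.045  2.354]
[np.float64(46.65), np.float64(34.99)] [np.float64(45.08), np.float64(35.23)]
drv+tin diff 10.586415094339623 49.66884531590414
```

```bash
python3 -c "
from h import *
guard(); r.job_done()"
```

```text
guard est deg 60.10475524162087 radius 0.1717999643620997 F [-4.584 -4.045  2.354] gap 0.008641531121647155 tilt 30.060010784458292
the job is handed in; nothing more can be done
```

I took the clip off its stand, pushed it right down onto the discharge blade and let go. Then I raised the guard by its bar and handed the job in at about 13 s of the 54 s allowed, with the bar still held.

**Last checks:**
- **Guard:** depth fits from both cameras put it at 59.7–60.1°. The arm was at rest with the bar gripped (opening about 8.6–8.9 mm).
- **Clip:** it stood upright and clear of the gripper, within about 1 mm of the blade's middle along it. Its top was at the height expected with the foot on the block. The foot height rests on that and on the contact force while lowering (5.5 N at the expected height). The clamping force could not be measured directly.
- **Multimeter:** it showed no real movement; its red area shifted by at most 1.6 px, about 4 mm.

**What disagreed or stayed open:**
- **Arc radius:** the radius the bar followed came out at about 172 mm in my frame instead of 166 mm. This was probably a few mm of error in my hinge position. It caused up to about 19 N of sideways load during the lift, which I eased to about 6–7 N by the end.
- **Tin and screwdriver:** the tin was hidden behind the arm in the final top picture, and I only made a rough image comparison for the screwdriver. The arm never worked near either.

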